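Latch the emergency case on the entrance shelf

TASK

Close the draw latch on top of the grey emergency case: lift the wire loop by its black barrel and hook its cross bar down into the keeper's slot, behind the hook, feeling lightly for the slot (no more than about 10 N) because the keeper may sit several millimetres off. Then press the lever over, with no more than about 20 N, until it lies flat, past centre, so that the loop draws the front shell shut, and let go. Leave the other things on the shelf where they are.

Things in the scene. Friction and masses are not known exactly. Their poses are not given: they have to be found in the camera images.
- case: grey hard case, 220 mm wide (y), 185 mm thick (x from -100 to +85 mm), 110 mm tall, stuck to the shelf. Origin: underside centre, at the split between back half and front shell; z up, x along the latch line from lever to keeper. On its top, along y = 0: a steel lever, a wire loop jointed to the lever, and a steel keeper on the front shell.
- shell: front shell, the +x 83 mm of the case, hinged along the bottom edge at the split (same origin and axes as the case when shut). A gasket pushes its top edge 6 mm out (+x) while unlatched; about 3 N at the top shuts it against a hard stop.
- rim (a point): point on the top edge of the shell next to the split, 110 mm up: 2 mm in the case's x when shut, 8 mm when the latch is open
- pivot (a point): axis of the lever (along the case's y), on the case at x = -30 mm, 14 mm above the case's top. The loop is jointed to the lever 20 mm from it, on a line 0.21 rad below the handle when that is flat, so swinging the handle over and down draws the loop towards -x; dead centre is at about 0.27 rad, below that the loop's pull keeps the lever shut.
- lever (a joint): lever angle in rad: 0 = flat on its stop, handle level and pointing to the case's -x; 1.57 = upright; starts at 0.85 to 1.1; about 1.6 to 2.2 with the bar going into the slot (turns to 2.6). Stays where left while the loop is slack. Under load the handle needs a few newtons, 45 mm from the pivot.
- bar (a point): centre of the loop's cross bar: 4 mm round, 34 mm long, along the case's y, between two legs that run 87 mm back to the lever and are sprung lengthwise (2 N/mm, up to 20 mm). The loop swings easily and drops under its own weight; it starts lying loose on top of the keeper's hook.
- grip (a point): centre of the loop's black barrel, 14 mm diameter and 14 mm long along the case's y: pinch it across y from above; it may turn about y in the grasp. It stands on a thin stem 34 mm off the loop's plane, 9 mm nearer the lever than the bar; about 35 mm straight above the bar when the bar is in the slot.
- seat (a point): nominal centre of the bar when hooked (on the slot's floor, against the hook): on the shell, x = 45 mm, 5 mm above the case's top. The keeper is adjustable: all of it really sits up to 6 mm to either side of this along x, which is not measured. Hook post at -18 to -2 mm in x from the true seat, its lip (11 to 14 mm above the case's top) reaching over to +1 mm.
- power_bank: bystander: glossy red power bank lying flat, 68 x 135 x 16 mm, origin under its centre
- jar: bystander: small glass jar with steel lid, 60 mm diameter, 75 mm tall, origin under its centre
- hair_clip: bystander: turquoise hair clip, 85 x 24 x 20 mm, origin under its centre
- key_tray: bystander: stainless key tray, 120 x 160 x 22 mm, origin under its centre
- loop: the wire loop, origin on its joint to the lever, x along the legs towards the bar (87 mm), y along the case's y, z towards the barrel's side
- slot (a point): nominal middle of the slot's mouth, on the shell 4 mm in x from the seat, 14 mm above the case's top (shifts with the keeper's unmeasured 6 mm). The slot is open between lip and guard wall, 6 mm wide in x, 24 mm across y, for the bar to go straight down. Bar centre above the case's top: 16 mm resting on the hook, 12 mm on the 10 mm high, 9 mm thick guard, 5 mm on the slot's floor.
- lever_end (a point): middle of the lever handle's free end, on the face that looks up when flat and towards the keeper when upright; flat steel handle 18 mm wide, 4 mm thick, reaching 58 mm from the pivot

How it is judged (in metres and radians):
On the way, in this order (a step that is already met when the one before it is completed fails the run):
1. the cross bar is down in the keeper's slot while the lever still stands up (x of bar in the frame of seat between -0.0075 and 0.012 m and z of bar in the frame of seat below 0.0055 m and value of joint lever above 1 rad), for 0.2 s.
2. the lever is pressed flat with the bar still hooked (value of joint lever below 0.08 rad and x of bar in the frame of seat between -0.0075 and 0.012 m and z of bar in the frame of seat below 0.0055 m), for 0.2 s.
At the end, for the whole second after the job is handed in: the lever lies flat (within 0.08 rad of its stop), the cross bar is hooked in the keeper (within 7.5 mm of the nominal seat along the latch line, less than 5.5 mm above it), the shell is drawn shut (top edge within 1.2 mm of its stop), and the loop is at rest (value of joint lever below 0.08 rad and x of rim in the frame of case below 0.0032 m and x of bar in the frame of seat between -0.0075 and 0.0075 m and z of bar in the frame of seat below 0.0055 m and linear speed of loop below 0.01 m/s); the robot touches nothing.
It fails at once if the loop is pressed on the keeper with more than 18 N while the lever stands up, or 45 N at any time ((contact force between loop and shell above 18 N and value of joint lever above 1.45 rad) or contact force between loop and shell above 45 N).
It fails at once if the lever's handle is pressed with more than 30 N (contact force between the fingers and lever_c0 above 30 N).
It fails at once if a bystander is shifted by more than 20 mm (distance of any of power_bank, jar, hair_clip, key_tray from where it was at the start of the episode above 0.02 m).
It also fails if it takes over 72 s, if anything falls off the work surface, if the arm or the gripper's body presses on something with over 40 N, if the wrist force passes 120 N, or if a joint passes its speed limit or range.

ROBOT

A 6-joint arm with a two-finger parallel gripper is mounted at the origin on the work surface. World frame = base frame: x ahead of the robot, y to its left, z up, the work surface at z = 0. Lengths are in m, angles in degrees, forces in N, time in s.
With the tool pointing down it reaches from about 0.375 to 0.9 m from the base axis. Payload 3.1 kg.
Tool frame: the origin (TCP) lies at the centre of the arm's flange, where the gripper is bolted on; the fingertips stand 182 mm ahead of it and the grasp point (between the pads) lies bot.grip_point_offset ahead of it (bot.grip_point_offset is the distance from the TCP to the grasp point, in m); x points along the fingers, z is the direction in which the jaws open and shut, and the axes are right-handed (so a half turn about x gives the same grasp; the last joint's range is limited). The gripper opens to 87 mm and grips with 3 to 60 N. Pads are 19 mm wide; open, the fingers measure 117 mm over their backs; the gripper's body (75 mm by 190 mm) begins 51 mm behind the grasp point.
Start: joints at [-84.483, 30.224, 82.088, -0, 67.689, -10.227], TCP at [0.17, -0.602, 0.405] pointing down, gripper open.
Joint ranges: [-176.69, 176.69], [-43.24, 126.21], [12.49, 139.97], [-82, 262], [0, 151.66], [-163.58, 163.58]. Speed limits (degrees/s): [159.86, 159.86, 180, 180, 180, 180].

INTERFACE

Orientations are given as a 3x3 rotation matrix whose columns are the frame's x, y, z axes.
In Python, from rig import bot gives the robot as it stands.
- The arm moves only by the tool step_arm, never from a script. Its argument "motion" is a list that holds one entry, the list of rows, each a list of 7 numbers: the turn, a rotation vector about the world's x, y, z in degrees, then the shift along the world's x, y, z in mm, then the finger opening in mm, from 0 to 87. A call has 1 to 12 rows; each row is the pose to reach, as a shift and turn from the pose commanded when the call began; what a row does not reach only later rows make up. A row lasts 1/12 s, in which the tool goes at most 41.7 mm and 7.16 degrees, less where a joint would pass 70% of its speed; a pose out of reach is approached as far as the arm can. A call with a gripper value outside its range is refused whole. The fingers move at their own pace and stop on an object; the grip force is fixed at half the most. Time passes only in rows, so rows that repeat a pose let the fingers close. It gives the time, the measured TCP pose, the force and the opening at its end, in the units of the state.
- bot.read_state(): the state, without advancing time (a new reading comes with each control period).
- bot.capture(name): name is "scene" or "top" or "wrist"; returns a dict with "frame" (400x640x3 uint8, red, green, blue), "range_z" (400x640 float32, m along the optical axis (not along the pixel's ray), 0 where there is no reading), "fx", "fy", "cx", "cy" (pixels), "cam_to_world" (4x4, takes a point from camera to world coordinates). Camera axes: x right, y down, z forward; pixel columns grow to the right and rows downward; lengths in m; the calibration is good to about 2 mm. A picture is of the moment at which its call begins.
- bot.hand_in(): hands the job in, once; it reports no verdict.
The state is a dict: "time_s": time; "joint_positions": joint angles; "qvel": joint speeds; "tau": joint torques, N m; "position": TCP position; "tcp_rot": TCP orientation; "force": force on the tool from outside, world axes, zero at the start; "moment": the same for the moment, N m; "opening": opening from 0.0 (shut) to 1.0 (fully open).
Only numpy, scipy, OpenCV 4.12 (cv2) and the standard library are available. Lean on these libraries where they do the work, as an engineer would, in place of code of your own. Each camera call takes 0.05 s, during which the arm holds its last target.

## Working session

There is one attempt and no reset: what is moved stays moved. The work goes in short steps, Python scripts to look and compute and a tool call to move; the robot and the scene stay as the last step left them, time stands still between calls to the robot, and variables do not carry over. Pictures are saved under pics/ and viewed, and the job is handed in when it is done.

Besides the shell and the picture viewer there is one more tool, called as name(argument=value, ...) on one line, values as JSON. step_arm: Moves the arm, as the interface text tells. Its arguments: {"type":"object","properties":{"motion":{"type":"array"}},"required":["motion"]}

```bash
ls; mkdir -p pics; python3 - <<'E'
from rig import bot
import cv2,numpy as np
s=bot.read_state(); print({k:(np.round(v,3).tolist() if k!='x' else 0) for k,v in s.items()}); print(bot.grip_point_offset)
for n in ["scene","top","wrist"]:
    c=bot.capture(n); cv2.imwrite(f"pics/{n}0.png",c["frame"][:,:,::-1]); np.savez(f"{n}0.npz",**c); print(n,c["fx"],c["cx"],c["cy"],np.round(c["cam_to_world"],3).tolist())
E
```

```text
pics
{'time_s': 0.0, 'joint_positions': [-84.483, 30.28, 82.157, -0.001, 67.689, -10.229], 'qvel': [0.015, -0.033, 0.048, -0.043, -0.005, 0.033], 'tau': [0.001, -44.004, -17.659, 0.063, 0.058, -0.0], 'position': [0.17, -0.601, 0.404], 'tcp_rot': [[-0.0, 0.962, 0.271], [0.002, 0.271, -0.962], [-1.0, 0.0, -0.002]], 'force': [-0.342, -0.917, -1.09], 'moment': [-0.042, 0.08, 0.002], 'opening': 1.003}
0.1635
scene 370.92419292646315 317.74863795599066 199.09847934304602 [[-0.709, 0.6, -0.371, 0.988], [0.705, 0.598, -0.381, 0.565], [-0.007, -0.532, -0.847, 1.067], [0.0, 0.0, 0.0, 1.0]]
top 492.3468855728857 320.52192733076606 196.60125075008887 [[0.005, -0.989, 0.151, 0.403], [-1.0, -0.001, 0.024, 0.107], [-0.024, -0.151, -0.988, 1.332], [0.0, 0.0, 0.0, 1.0]]
wrist 282.10393366086123 322.3267518608528 199.4312363801337 [[0.271, -0.926, -0.263, 0.242], [-0.962, -0.262, -0.071, -0.581], [-0.003, 0.272, -0.962, 0.385], [0.0, 0.0, 0.0, 1.0]]
```

View pics/scene0.png

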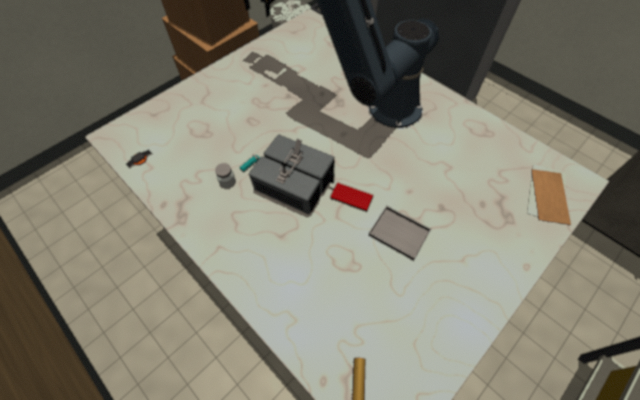

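View pics/top0.png

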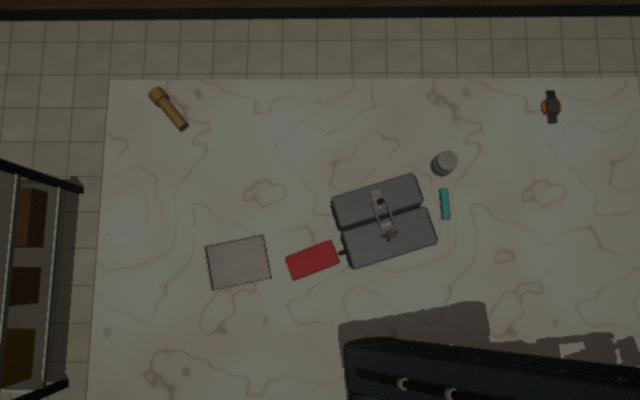

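View pics/wrist0.png

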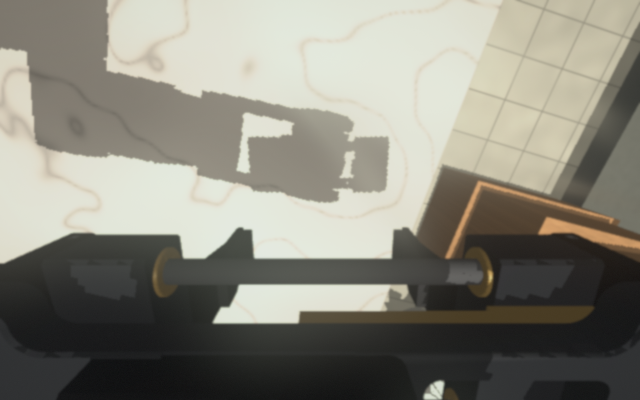

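```bash
cat > h.py <<'E'
import numpy as np,cv2
def cloud(c):
    z=c["range_z"]; h,w=z.shape; u,v=np.meshgrid(np.arange(w),np.arange(h))
    P=np.stack([(u-c["cx"])/c["fx"]*z,(v-c["cy"])/c["fy"]*z,z],-1)
    M=c["cam_to_world"]; W=P@M[:3,:3].T+M[:3,3]; W[z==0]=np.nan
    return W
E
python3 - <<'E'
from h import *
for n in ["top","scene"]:
    c=dict(np.load(n+"0.npz")); W=cloud(c)
    if n=="top": sl=np.s_[160:280,320:460]
    else: sl=np.s_[120:230,210:350]
    w=W[sl].reshape(-1,3); 
    m=(w[:,2]>.095)&(w[:,2]<.118); p=w[m]; print(n,m.sum(),np.median(p[:,2]))
    r=cv2.minAreaRect((p[:,:2]*1000).astype(np.float32)); print(r, cv2.boxPoints(r))
    hi=w[w[:,2]>.122]; print(len(hi)); print(np.round(hi[np.argsort(hi[:,2])][-60::3]*1000))
    f=c["frame"][sl][:,:,::-1]; cv2.imwrite(f"pics/{n}0z.png",cv2.resize(f,None,fx=5,fy=5,interpolation=cv2.INTER_CUBIC))
E
```

```text
top 6236 0.10824847500637613
((533.3577880859375, -20.666000366210938), (190.91294860839844, 226.9800567626953), 17.39341163635254) [[ 408.3404     59.099762]
 [ 476.1918   -157.50159 ]
 [ 658.3752   -100.43176 ]
 [ 590.5238    116.169586]]
316
[[488. -27. 162.]
 [576.  -0. 162.]
 [576.  -5. 163.]
 [488. -44. 164.]
 [485. -29. 164.]
 [571. -14. 164.]
 [488. -39. 165.]
 [574.  -5. 165.]
 [576.  -2. 165.]
 [569.  -9. 166.]
 [487. -36. 166.]
 [573. -14. 167.]
 [480. -29. 170.]
 [485. -40. 171.]
 [480. -40. 172.]
 [482. -45. 172.]
 [482. -33. 173.]
 [482. -35. 175.]
 [477. -30. 175.]
 [480. -30. 176.]]
scene 3053 0.10775137451047068
((536.9061889648438, -19.537796020507812), (192.4186553955078, 226.90196228027344), 17.537702560424805) [[ 410.98224    59.64878 ]
 [ 479.35535  -156.70653 ]
 [ 662.83014   -98.72437 ]
 [ 594.45703   117.630936]]
229
[[573.  -4. 156.]
 [493. -36. 157.]
 [495. -29. 158.]
 [492. -32. 159.]
 [584. -11. 159.]
 [492. -37. 159.]
 [489. -26. 161.]
 [582. -12. 162.]
 [490. -43. 163.]
 [582.  -3. 164.]
 [576.  -9. 164.]
 [581.  -8. 164.]
 [490. -39. 166.]
 [581.   1. 167.]
 [490. -43. 168.]
 [485. -30. 169.]
 [487. -36. 170.]
 [484. -30. 173.]
 [491. -42. 174.]
 [487. -41. 175.]]
```

View pics/top0z.png

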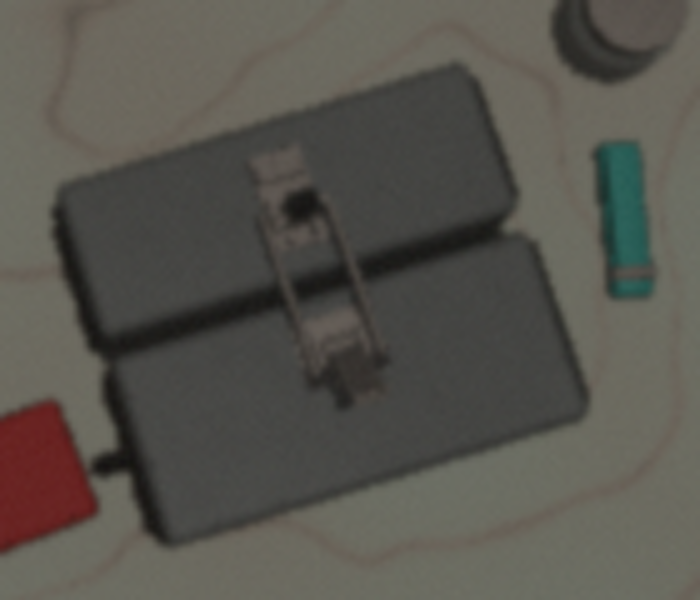

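View pics/scene0z.png

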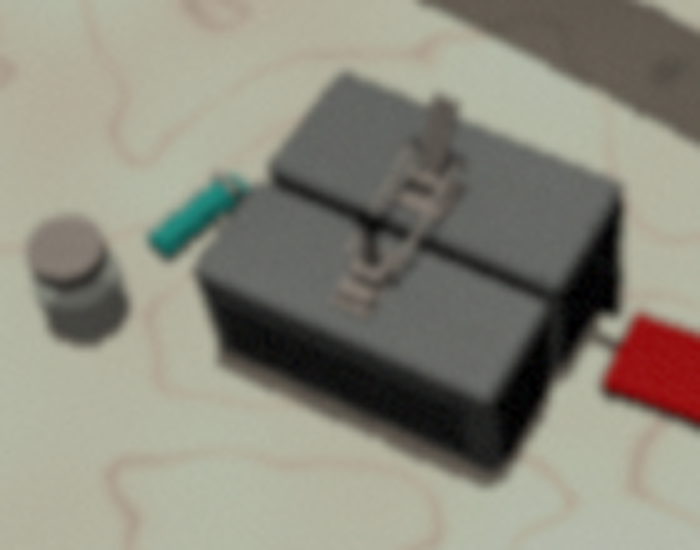

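step_arm(motion=[[[0,0,0.2,20,30,0,87],[0,0,0.4,40,60,0,80],[0,0,0.6,60,90,0,70],[0,0,0.8,80,120,0,60],[0,0,1,100,150,0,50],[0,0,1.2,120,180,0,50],[0,0,1.4,140,210,0,50],[0,0,1.6,160,240,0,50],[0,0,1.7,180,270,0,50],[0,0,1.7,200,300,0,50],[0,0,1.7,220,330,0,50],[0,0,1.7,240,355,0,50]]])

```text
time_s: 1.15
position: [0.41, -0.2442, 0.4046]
tcp_rot: [[-0.001, 0.954, 0.3], [0.001, 0.3, -0.954], [-1.0, -0.0, -0.001]]
force: [1.0, 0.2, 0.1]
opening: 0.575
```

step_arm(motion=[[[0,0,0,20,30,0,50],[0,0,0,40,60,0,50],[0,0,0,60,90,0,50],[0,0,0,80,120,0,50],[0,0,0,100,150,0,50],[0,0,0,120,180,0,50],[0,0,0,140,205,0,50],[0,0,0,155,225,0,50],[0,0,0,165,237,0,50],[0,0,0,165,237,0,50],[0,0,0,165,237,0,50]]])

```text
time_s: 2.07
position: [0.5745, -0.0093, 0.4043]
tcp_rot: [[-0.001, 0.954, 0.301], [-0.0, 0.301, -0.954], [-1.0, -0.001, 0.0]]
force: [-0.7, 0.0, -0.6]
opening: 0.576
```

```bash
python3 - <<'E'
from rig import bot
from h import *
s=bot.read_state(); print(s["position"],s["force"])
for n in ["wrist"]:
    c=bot.capture(n); cv2.imwrite(f"pics/{n}1.png",c["frame"][:,:,::-1]); np.savez(f"{n}1.npz",**c); 
    cv2.imwrite(f"pics/{n}1z.png",cv2.resize(c["frame"][60:260,220:420][:,:,::-1],None,fx=3.5,fy=3,interpolation=cv2.INTER_CUBIC))
E
```

```text
[ 0.57453104 -0.0092922   0.4043241 ] [-0.74337323  0.02976918 -0.61787589]
```

View pics/wrist1.png

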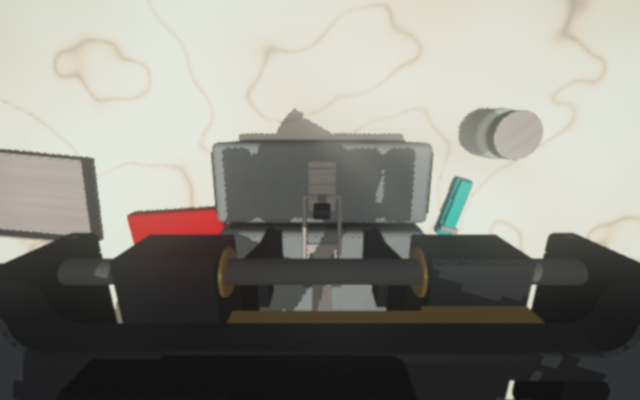

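View pics/wrist1z.png

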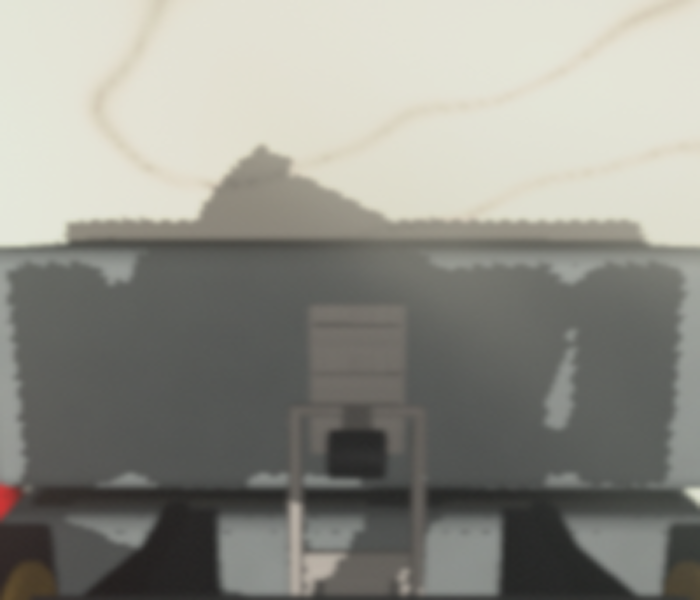

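```bash
cat >> h.py <<'E'
O=np.array([539.5,-18.7,0]); yaw=np.radians(17.45)
R=np.array([[np.cos(yaw),-np.sin(yaw),0],[np.sin(yaw),np.cos(yaw),0],[0,0,1]])
def case(W): return (W*1000-O)@R
E
python3 - <<'E'
from h import *
c=dict(np.load("wrist1.npz")); C=case(cloud(c))
for v in range(136,226,1):
    print(v, np.round(C[v,260],1), np.round(C[v,312],1), np.round(C[v,322],1),np.round(C[v,334],1), c["frame"][v,312].tolist())
p=C[120:240,200:440].reshape(-1,3); m=abs(p[:,2]-108)<7
q=p[m]; print(np.nanmin(q,0),np.nanmax(q,0), np.percentile(q,[1,99],axis=0))
# case edges y: 
print(np.round(C[180,205:440:6],0).tolist())
E
```

```text
136 [89.3 81.5 -0.5] [89.5 12.   0.5] [89.5 -1.3  0.7] [ 89.6 -17.2   2. ] [145, 140, 129]
137 [88.1 81.4  0.5] [88.2 12.1  0.7] [88.3 -1.3  1. ] [ 88.3 -17.2   1.1] [143, 138, 126]
138 [86.8 81.3  1. ] [87.  12.   1.7] [87.  -1.3  1. ] [ 86.8 -17.4  -1.6] [136, 132, 121]
139 [85.5 81.5  0.6] [85.6 12.1  0.7] [85.6 -1.3  0.8] [ 85.6 -17.3   0.1] [119, 116, 106]
140 [89.5 65.2 75.9] [89.5  9.4 74.5] [89.5 -1.4 75.2] [ 89.5 -14.4  74.2] [98, 96, 88]
141 [88.4 65.2 76.1] [88.6  9.3 77.5] [88.5 -1.4 75.8] [ 88.6 -14.3  76.2] [88, 87, 81]
142 [89.1 60.4 98.5] [88.7  8.7 93. ] [88.8 -1.5 93.1] [ 88.8 -13.7  92.6] [89, 88, 83]
143 [ 88.3  59.8 101.5] [ 88.4   8.4 101.4] [ 88.4  -1.5 100.9] [ 88.5 -13.3 102.1] [93, 93, 88]
144 [ 87.7  59.1 104.9] [ 87.7   8.3 104.4] [ 87.7  -1.5 104.1] [ 87.6 -13.3 103.3] [95, 96, 91]
145 [ 86.7  59.3 104.4] [ 86.8   8.3 105.4] [ 86.7  -1.5 104.1] [ 86.8 -13.2 105. ] [97, 98, 93]
146 [ 85.8  59.  105.7] [ 85.9   8.3 105.4] [ 85.9  -1.5 105.4] [ 85.8 -13.3 103.9] [97, 99, 94]
147 [ 84.9  59.  106. ] [ 84.9   8.3 105.3] [ 84.9  -1.5 105.7] [ 84.8 -13.3 104.2] 
[... 7987 characters left out ...]
.0, 107.0], [53.0, 67.0, 108.0], [52.0, 62.0, 107.0], [53.0, 55.0, 109.0], [53.0, 49.0, 110.0], [52.0, 44.0, 107.0], [52.0, 38.0, 108.0], [52.0, 32.0, 108.0], [52.0, 25.0, 108.0], [53.0, 19.0, 108.0], [53.0, 13.0, 108.0], [53.0, 7.0, 110.0], [53.0, 1.0, 112.0], [53.0, -5.0, 112.0], [54.0, -10.0, 113.0], [53.0, -16.0, 109.0], [53.0, -23.0, 108.0], [53.0, -28.0, 109.0], [52.0, -35.0, 106.0], [53.0, -40.0, 109.0], [53.0, -47.0, 108.0], [52.0, -53.0, 107.0], [52.0, -59.0, 107.0], [53.0, -65.0, 108.0], [53.0, -71.0, 108.0], [52.0, -77.0, 107.0], [53.0, -83.0, 108.0], [53.0, -88.0, 109.0], [53.0, -94.0, 108.0], [53.0, -101.0, 107.0], [53.0, -107.0, 108.0], [30.0, -155.0, 1.0], [30.0, -164.0, 0.0]]
```

step_arm(motion=[[[0,0,0,1,0.3,-15,50],[0,0,0,1,0.3,-30,45],[0,0,0,1,0.3,-45,40],[0,0,0,1,0.3,-58,36],[0,0,0,1,0.3,-68,36],[0,0,0,1,0.3,-76,36],[0,0,0,1,0.3,-81,36],[0,0,0,1,0.3,-81,36],[0,0,0,1,0.3,-81,36]]])

```text
time_s: 2.87
position: [0.5757, -0.0096, 0.3239]
tcp_rot: [[0.0, 0.954, 0.299], [-0.0, 0.299, -0.954], [-1.0, 0.0, 0.0]]
force: [0.2, -0.5, 0.2]
opening: 0.412
```

```bash
cat > look.py <<'E'
import sys
from rig import bot
from h import *
t=sys.argv[1]
s=bot.read_state(); p=s["position"]; print(s["time_s"],np.round(p,4),"case TCP",np.round(case(p[None])[0],1),"F",np.round(R.T@s["force"],1),"op",s["opening"])
c=bot.capture("wrist"); np.savez(f"wrist{t}.npz",**c)
cv2.imwrite(f"pics/wrist{t}.png",cv2.resize(c["frame"][60:330,180:460][:,:,::-1],None,fx=2.2,fy=2.2,interpolation=cv2.INTER_CUBIC))
E
python3 look.py 2
```

```text
2.8667 [ 0.5757 -0.0096  0.3239] case TCP [ 37.3  -2.1 323.9] F [ 0.  -0.5  0.2] op 0.41197554743939074
```

View pics/wrist2.png

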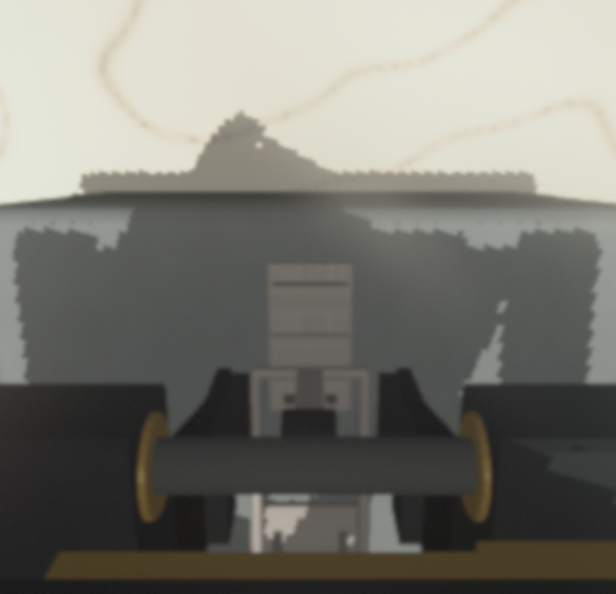

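Barrel (px ~310,420 in the crop) is centred between the fingers; the keeper guard and slot are visible ahead. Closing.

step_arm(motion=[[[0,0,0,0,0,0,28],[0,0,0,0,0,0,22],[0,0,0,0,0,0,16],[0,0,0,0,0,0,10],[0,0,0,0,0,0,10],[0,0,0,0,0,0,10],[0,0,0,0,0,0,10]]])

```text
time_s: 3.5
position: [0.5757, -0.0089, 0.324]
tcp_rot: [[0.0, 0.954, 0.3], [0.001, 0.3, -0.954], [-1.0, 0.001, -0.0]]
force: [0.1, 1.7, 2.5]
opening: 0.155
```

```bash
python3 look.py 3
```

```text
3.5 [ 0.5757 -0.0089  0.324 ] case TCP [ 37.4  -1.5 324. ] F [0.6 1.6 2.5] op 0.15460529526388347
```

View pics/wrist3.png

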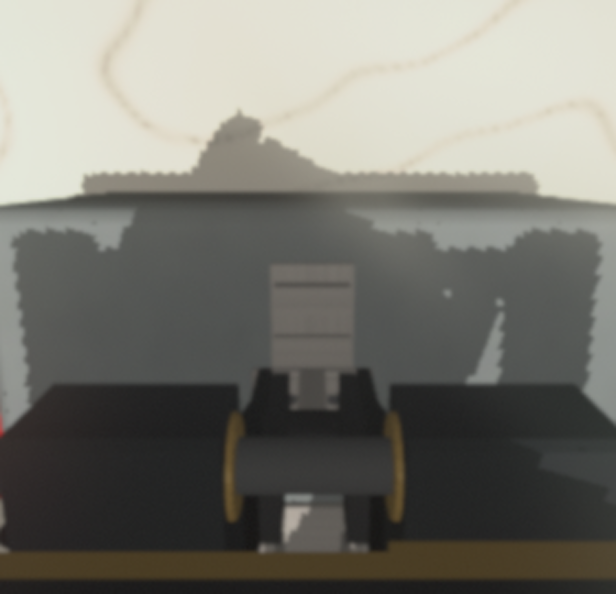

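```bash
cat > kin.py <<'E'
import numpy as np
from scipy.optimize import brentq
P=np.array([-30,124.])
def J(th,P=P): a=np.pi-th+.21; return P+20*np.array([np.cos(a),np.sin(a)])
def sol(bx,bz,P=P,L=87):
    b=np.array([bx,bz]); f=lambda t:np.linalg.norm(b-J(t,P))-L
    ts=np.linspace(.5,2.7,221); v=[f(t) for t in ts]; out=[]
    for i in range(220):
        if v[i]*v[i+1]<0:
            t=brentq(f,ts[i],ts[i+1]); d=(b-J(t,P))/L; n=np.array([-d[1],d[0]]); out.append((round(t,2),np.round(b-9*d+34*n,1)))
    return out
if __name__=="__main__":
    for dp in(-2,0,2):
        Q=P+[dp,0]
        for b in [(41,125),(45,129),(50,130),(54,130),(54,126),(54,120),(54,113),(52,113)]: print(dp,b,sol(*b,P=Q))
E
python3 kin.py
```

```text
-2 (41, 125) [(1.09, array([ 37.7, 160. ]))]
-2 (45, 129) [(1.31, array([ 41.1, 164. ]))]
-2 (50, 130) [(1.58, array([ 46.4, 165. ]))]
-2 (54, 130) [(1.79, array([ 50.6, 165. ]))]
-2 (54, 126) [(1.82, array([ 52.2, 161.1]))]
-2 (54, 120) [(1.9, array([ 54.7, 155.2]))]
-2 (54, 113) [(2.01, array([ 57.5, 148. ]))]
-2 (52, 113) [(1.91, array([ 55.6, 148. ]))]
0 (41, 125) [(0.92, array([ 36.8, 159.9]))]
0 (45, 129) [(1.18, array([ 40.6, 163.9]))]
0 (50, 130) [(1.48, array([ 46.2, 165. ]))]
0 (54, 130) [(1.69, array([ 50.6, 165. ]))]
0 (54, 126) [(1.72, array([ 52.2, 161.1]))]
0 (54, 120) [(1.8, array([ 54.7, 155.2]))]
0 (54, 113) [(1.91, array([ 57.6, 148. ]))]
0 (52, 113) [(1.82, array([ 55.7, 148. ]))]
2 (41, 125) [(0.71, array([ 35.4, 159.7]))]
2 (45, 129) [(1.04, array([ 39.9, 163.8]))]
2 (50, 130) [(1.36, array([ 45.9, 164.9]))]
2 (54, 130) [(1.58, array([ 50.4, 165. ]))]
2 (54, 126) [(1.62, array([ 52.1, 161.1]))]
2 (54, 120) [(1.7, array([ 54.7, 155.2]))]
2 (54, 113) [(1.82, array([ 57.7, 148. ]))]
2 (52, 113) [(1.72, array([ 55.7, 148. ]))]
```

step_arm(motion=[[[0,0,0,0,0,2,10],[0,0,0,1,0.3,4,10],[0,0,0,3,0.9,5,10],[0,0,0,5,1.5,6,10],[0,0,0,7,2.1,6,10],[0,0,0,9,2.7,6,10],[0,0,0,11,3.4,6,10],[0,0,0,13,4,6,10],[0,0,0,13,4,6,10],[0,0,0,13,4,6,10]]])

```text
time_s: 4.38
position: [0.5889, -0.005, 0.3299]
tcp_rot: [[0.001, 0.954, 0.3], [0.001, 0.3, -0.954], [-1.0, 0.001, -0.0]]
force: [-2.4, 2.0, -0.0]
opening: 0.151
```

```bash
python3 look.py 4; python3 - <<'E'
from h import *
C=case(cloud(dict(np.load("wrist4.npz"))))
for v in range(160,250,2): print(v,np.round(C[v,300],1),np.round(C[v,312],1),np.round(C[v,322],1),np.round(C[v,334],1))
E
```

```text
4.3833 [ 0.5889 -0.005   0.3299] case TCP [ 51.2  -1.7 329.9] F [-1.7  2.6 -0. ] op 0.15125193372913578
160 [83.8 22.5  1.3] [83.7  9.4  0.8] [83.7 -1.6  0.5] [ 83.7 -14.8   0.4]
162 [88.4 18.8 48.5] [88.2  7.6 47. ] [88.3 -1.7 47.6] [ 88.3 -12.9  47.7]
164 [89.4 17.3 67.7] [89.4  6.9 67.8] [89.5 -1.8 68.2] [ 89.4 -12.1  67.7]
166 [88.9 16.7 75.5] [89.   6.6 75.8] [88.9 -1.8 75.5] [ 89.  -11.8  76.1]
168 [88.4 16.1 82.4] [88.4  6.4 82.5] [88.  -1.8 80.3] [ 88.  -11.7  80.3]
170 [88.7 15.2 93.9] [89.   5.9 95.4] [88.9 -1.8 95.2] [ 88.9 -11.1  94.8]
172 [ 88.6  14.6 101.6] [ 88.6   5.7 101.6] [ 88.7  -1.8 102.4] [ 88.6 -10.8 102. ]
174 [ 87.6  14.4 104.5] [ 87.4   5.6 103.7] [ 87.7  -1.8 105. ] [ 87.8 -10.7 105.9]
176 [ 86.1  14.5 104.5] [ 86.1   5.6 104.6] [ 86.1  -1.8 104.6] [ 86.  -10.8 104.1]
178 [ 84.8  14.4 105.9] [ 84.6   5.6 104.9] [ 84.7  -1.8 105.1] [ 84.8 -10.7 105.6]
180 [ 83.6  14.3 107.1] [ 83.4   5.5 106.2] [ 83.5  -1.9 106.7] [ 83.3 -10.7 105.8]
182 [ 81.9  14.4 106.2] [ 82.1   5.5 107. ] [ 81.7  -1.8 105.5] [ 82.1 -10.7 107. ]
184 [ 80.8  14.3 108. ] [ 80.5   5.5 106.8
[... 2020 characters left out ...]
-1.9 138.8] [ 61.2  -9.2 152.6]
234 [ 62.7  10.7 159.2] [ 47.2   5.3 122.3] [ 55.1  -1.9 141.2] [ 61.4  -9.  156.1]
236 [ 62.6  10.5 162. ] [ 45.9   5.3 122.8] [ 55.1  -1.9 144.4] [ 60.2  -9.  156.4]
238 [ 62.9  10.3 165.4] [ 44.3   5.3 122.7] [ 55.   -1.9 147.4] [ 59.2  -9.  157. ]
240 [ 62.9  10.  168.2] [ 42.8   5.3 122.9] [ 54.7  -1.9 149.6] [ 58.  -9. 157.]
242 [ 62.8   9.9 170.6] [ 41.1   5.4 122.5] [ 54.2  -1.9 151.6] [ 57.3  -9.  158.4]
244 [ 62.8   9.7 173. ] [ 39.7   5.4 122.9] [ 54.2  -2.  154.5] [ 55.7  -9.  157.8]
246 [ 61.7   9.7 173.3] [ 57.8   3.6 164.9] [ 58.1  -2.  165.5] [ 54.8  -9.  158.5]
248 [ 61.3   9.6 174.8] [ 57.2   3.6 166.3] [ 57.4  -2.  166.7] [ 53.6  -9.  158.6]
```

View pics/wrist4.png

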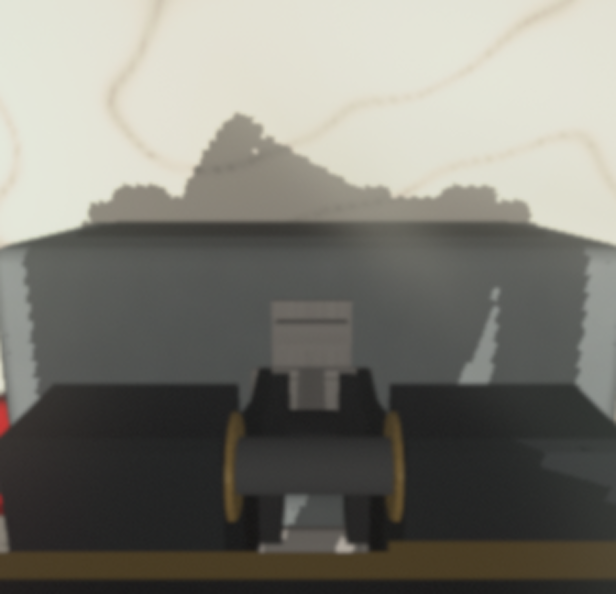

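step_arm(motion=[[[0,0,0,0.8,0.2,-2,10],[0,0,0,1.5,0.5,-4,10],[0,0,0,2.3,0.7,-6,10],[0,0,0,2.7,0.8,-7,10],[0,0,0,3.1,0.9,-8,10],[0,0,0,3.1,0.9,-8,10]]])

```text
time_s: 4.93
position: [0.592, -0.0043, 0.3218]
tcp_rot: [[0.001, 0.954, 0.3], [0.0, 0.3, -0.954], [-1.0, 0.001, 0.0]]
force: [-1.6, 4.3, 2.7]
opening: 0.152
```

```bash
python3 look.py 5; python3 - <<'E'
from h import *
C=case(cloud(dict(np.load("wrist5.npz"))))
for v in range(200,250,1): print(v,np.round(C[v,300],1),np.round(C[v,312],1),np.round(C[v,322],1),np.round(C[v,332],1))
E
```

```text
4.9333 [ 0.592  -0.0043  0.3218] case TCP [ 54.4  -1.9 321.8] F [-0.2  4.5  2.7] op 0.15239408950060837
200 [ 73.7  13.7 107.2] [ 73.7   5.  107. ] [ 73.7  -2.2 107.2] [ 73.4  -9.4 106.2]
201 [ 72.8  13.7 106.7] [ 72.9   5.1 106.9] [ 72.9  -2.2 107. ] [ 72.8  -9.4 106.8]
202 [ 71.9  13.8 106.2] [ 71.9   5.1 106.2] [ 72.2  -2.2 107.3] [ 71.9  -9.4 106. ]
203 [ 71.5  13.7 107.5] [ 71.7   5.  107.9] [ 71.7  -2.2 108.2] [ 71.5  -9.4 107.3]
204 [ 70.   13.9 104.9] [ 71.5   5.  109.7] [ 71.2  -2.2 108.8] [ 71.3  -9.3 109.3]
205 [ 69.8  13.8 106.6] [ 70.7   5.  109.5] [ 70.7  -2.2 109.8] [ 70.7  -9.3 109.6]
206 [ 68.9  13.8 106.4] [ 69.9   5.  109.4] [ 69.9  -2.2 109.6] [ 70.   -9.3 109.8]
207 [ 68.1  13.9 106.1] [ 69.5   5.  110.6] [ 69.2  -2.2 109.8] [ 69.   -9.3 109. ]
208 [ 67.8  13.8 107.5] [ 68.4   5.  109.5] [ 68.7  -2.2 110.4] [ 68.7  -9.3 110.6]
209 [ 66.8  13.8 107. ] [ 67.9   5.  110.2] [ 68.   -2.2 110.6] [ 67.9  -9.3 110.3]
210 [ 66.2  13.8 107.3] [ 66.9   5.  109.5] [ 67.2  -2.2 110.5] [ 66.9  -9.3 109.6]
211 [ 65.  14. 106.] [ 66.4   5.  110.4] [ 66.2  -2.2 109.5] [ 66.2  -9.
[... 2497 characters left out ...]
2 139. ] [ 49.   -9.1 123.4]
242 [ 65.8   9.6 162.3] [ 47.5   4.8 121.8] [ 56.3  -2.2 141.2] [ 47.7  -9.1 122.2]
243 [ 65.8   9.5 163.6] [ 47.    4.8 122.3] [ 55.9  -2.2 141.8] [ 47.5  -9.1 123.4]
244 [ 66.1   9.4 165.4] [ 46.8   4.7 123.5] [ 55.6  -2.2 142.7] [ 46.   -9.1 121.7]
245 [ 65.6   9.4 165.6] [ 44.7   4.8 120.6] [ 56.1  -2.2 145.2] [ 45.5  -9.1 122.4]
246 [ 64.7   9.4 164.8] [ 60.8   3.4 156.6] [ 60.5  -2.3 156. ] [ 60.9  -7.9 156.7]
247 [ 64.8   9.3 166.3] [ 60.9   3.3 158.1] [ 60.6  -2.3 157.3] [ 60.6  -7.9 157.5]
248 [ 64.4   9.3 166.8] [ 61.    3.3 159.5] [ 60.6  -2.3 158.6] [ 60.9  -7.8 159.3]
249 [ 64.3   9.2 167.7] [ 60.4   3.3 159.5] [ 60.6  -2.3 160. ] [ 60.   -7.8 158.7]
```

View pics/wrist5.png

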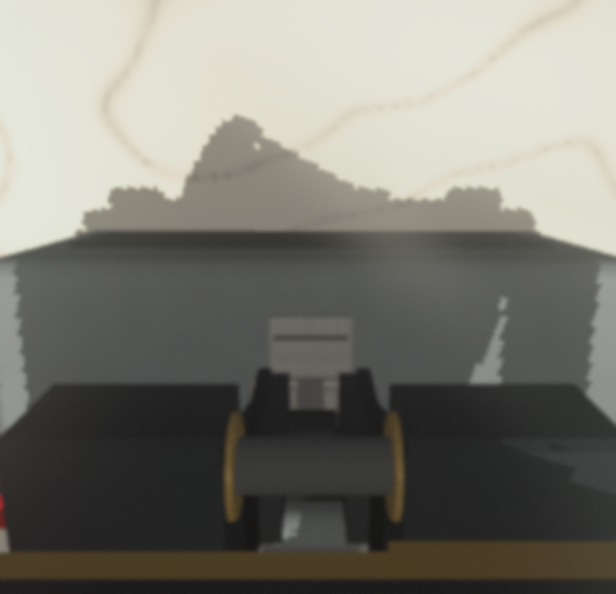

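step_arm(motion=[[[0,0,0,0.2,0.7,-1,10],[0,0,0,0.6,0.8,-2,10],[0,0,0,1,1,-3,10],[0,0,0,1.4,1.1,-4,10],[0,0,0,1.4,1.1,-4,10]]])

```text
time_s: 5.4
position: [0.5933, -0.0033, 0.3176]
tcp_rot: [[0.0, 0.954, 0.3], [-0.0, 0.3, -0.954], [-1.0, 0.0, 0.0]]
force: [-2.5, 2.9, 2.9]
opening: 0.154
```

step_arm(motion=[[[0,0,0,0.4,0.1,-1,10],[0,0,0,0.8,0.3,-2,10],[0,0,0,1.2,0.4,-3,10],[0,0,0,1.2,0.4,-3,10]]])

```text
time_s: 5.73
position: [0.5943, -0.0029, 0.3145]
tcp_rot: [[-0.0, 0.954, 0.3], [-0.0, 0.3, -0.954], [-1.0, -0.0, 0.0]]
force: [-1.6, 0.9, 2.3]
opening: 0.157
```

```bash
python3 look.py 6; python3 - <<'E'
from h import *
C=case(cloud(dict(np.load("wrist6.npz"))))
for v in range(210,246,1): print(v,np.round(C[v,300],1),np.round(C[v,312],1),np.round(C[v,322],1),np.round(C[v,332],1))
E
```

```text
5.7333 [ 0.5943 -0.0029  0.3145] case TCP [ 57.   -1.4 314.5] F [-1.3  1.4  2.3] op 0.15712768538053373
210 [ 70.6  13.9 106. ] [ 71.7   5.3 109.4] [ 71.8  -1.6 109.6] [ 71.8  -8.5 109.7]
211 [ 70.1  13.9 106.5] [ 71.    5.3 109.3] [ 71.6  -1.6 111.1] [ 71.3  -8.5 110.2]
212 [ 69.5  13.8 107.2] [ 70.5   5.3 110. ] [ 70.3  -1.6 109.5] [ 70.2  -8.6 109.1]
213 [ 68.4  13.9 106. ] [ 69.7   5.3 109.8] [ 69.8  -1.6 110.3] [ 69.8  -8.5 110.1]
214 [ 67.6  14.  105.9] [ 69.    5.3 110. ] [ 68.9  -1.6 109.5] [ 68.9  -8.5 109.6]
215 [ 67.3  13.9 107.1] [ 68.2   5.3 109.7] [ 68.   -1.6 109.2] [ 68.5  -8.5 110.6]
216 [ 66.6  13.9 107.4] [ 67.7   5.3 110.5] [ 67.5  -1.6 109.8] [ 67.9  -8.5 110.8]
217 [ 66.   13.9 107.6] [ 66.6   5.4 109.4] [ 67.   -1.6 110.5] [ 67.   -8.5 110.3]
218 [ 65.1  13.9 107.1] [ 66.1   5.3 110.1] [ 66.   -1.6 109.6] [ 66.2  -8.6 110.3]
219 [ 64.7  13.8 108.2] [ 66.3   5.2 112.7] [ 65.9  -1.6 111.5] [ 65.8  -8.5 111.4]
220 [ 63.7  13.9 107.4] [ 66.    5.2 113.7] [ 65.9  -1.6 113.4] [ 65.7  -8.5 113. ]
221 [ 63.   13.9 107.7] [ 66.3   5.1 116.5] [ 65.8  -1.6 115.3] [ 66.1  
[... 1321 characters left out ...]
6 119.7] [ 54.8  -8.5 116.8]
238 [ 68.6  10.5 150.1] [ 54.2   5.2 117.2] [ 56.2  -1.6 121.9] [ 54.6  -8.4 118.1]
239 [ 68.6  10.4 151.5] [ 53.9   5.2 118.1] [ 56.3  -1.6 123.6] [ 53.   -8.5 116.2]
240 [ 69.4  10.2 154.6] [ 52.2   5.3 116.1] [ 55.9  -1.6 124.3] [ 52.5  -8.5 116.7]
241 [ 68.9  10.2 154.8] [ 49.5   5.4 111.8] [ 57.   -1.6 128.5] [ 48.9  -8.7 110.3]
242 [ 68.   10.2 154.1] [ 48.6   5.5 111.5] [ 57.1  -1.7 130.1] [ 48.1  -8.7 110.3]
243 [ 68.3  10.1 156.2] [ 47.3   5.5 110.3] [ 57.3  -1.7 132.1] [ 48.1  -8.7 111.9]
244 [ 68.5   9.9 157.8] [ 51.9   5.  121.9] [ 56.8  -1.7 132.5] [ 51.2  -8.4 120.4]
245 [ 68.2   9.9 158.4] [ 51.    5.1 121.5] [ 57.7  -1.7 135.8] [ 51.2  -8.3 121.9]
```

View pics/wrist6.png

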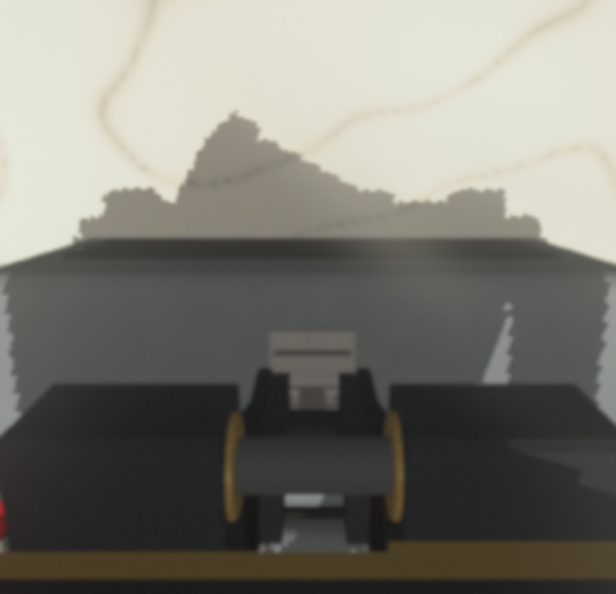

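step_arm(motion=[[[0,0,0,0.3,0.1,-1,10],[0,0,0,0.5,0.2,-2,10],[0,0,0,0.7,0.2,-2.5,10],[0,0,0,0.7,0.2,-2.5,10],[0,0,0,0.7,0.2,-2.5,10]]])

```text
time_s: 6.2
position: [0.5951, -0.0027, 0.3123]
tcp_rot: [[0.0, 0.954, 0.3], [-0.0, 0.3, -0.954], [-1.0, 0.0, 0.0]]
force: [-1.8, 1.9, 2.4]
opening: 0.156
```

step_arm(motion=[[[0,0,0,0,0,0,20],[0,0,0,0,0,0,30],[0,0,0,0,0,0,40],[0,0,0,0,0,0,40],[0,0,0,0,0,8,40],[0,0,0,0,0,20,40],[0,0,0,0,0,40,40],[0,0,0,0,0,60,40],[0,0,0,0,0,80,40],[0,0,0,0,0,95,40],[0,0,0,0,0,95,40]]])

```text
time_s: 7.12
position: [0.5961, -0.0028, 0.4115]
tcp_rot: [[0.009, 0.954, 0.3], [-0.002, 0.3, -0.954], [-1.0, 0.008, 0.004]]
force: [-0.6, -0.1, 0.5]
opening: 0.46
```

```bash
python3 look.py 7; python3 - <<'E'
from h import *
C=case(cloud(dict(np.load("wrist7.npz"))))
for v in range(175,250,1): print(v,np.round(C[v,300],1),np.round(C[v,313],1),np.round(C[v,322],1),np.round(C[v,330],1))
E
```

```text
7.1167 [ 0.5961 -0.0028  0.4115] case TCP [ 58.8  -1.8 411.5] F [-0.6  0.   0.5] op 0.4597065823671871
175 [ 81.1  19.6 105.4] [ 81.    6.2 105.3] [ 81.1  -3.1 105.8] [ 81.4 -11.3 107.1]
176 [ 80.1  19.6 105.9] [ 79.9   6.2 104.8] [ 80.1  -3.1 106.1] [ 80.1 -11.3 106.3]
177 [ 79.1  19.6 106.1] [ 79.1   6.2 106.1] [ 79.1  -3.1 106.1] [ 79.1 -11.3 106.5]
178 [ 78.1  19.6 106.6] [ 78.1   6.2 106.2] [ 78.2  -3.1 106.8] [ 78.2 -11.3 107.1]
179 [ 77.1  19.6 106.5] [ 77.1   6.2 106.7] [ 77.   -3.1 106.1] [ 76.9 -11.3 105.9]
180 [ 76.   19.7 106.4] [ 76.1   6.2 106.9] [ 76.1  -3.1 107. ] [ 76.  -11.3 106.6]
181 [ 75.1  19.6 107.1] [ 75.2   6.2 107.6] [ 75.1  -3.1 107.3] [ 74.8 -11.4 105.7]
182 [ 74.1  19.6 107.2] [ 73.9   6.2 106.4] [ 74.   -3.1 106.9] [ 73.9 -11.3 106.6]
183 [ 73.   19.7 107. ] [ 72.8   6.3 106.3] [ 72.7  -3.1 106. ] [ 72.7 -11.4 105.6]
184 [ 72.   19.6 107.6] [ 71.7   6.3 105.9] [ 71.7  -3.1 105.9] [ 71.8 -11.4 106.6]
185 [ 70.8  19.7 106.9] [ 71.4   6.2 109.4] [ 71.6  -3.1 110.3] [ 71.6 -11.3 110.4]
186 [ 69.9  19.7 107.7] [ 70.4   6.2 109.7] [ 70.5  -3.1 110.1] [ 70.7 -1
[... 4563 characters left out ...]
.7   6.7 110.5] [  8.4  -3.1 107.6] [  8.8 -11.8 108.6]
242 [ 0.3 22.3 92. ] [ 0.1  7.3 91.5] [ 0.2 -3.1 91.8] [  0.3 -12.3  92. ]
243 [ 0.2 22.1 94.5] [ 0.4  7.2 94.9] [ 0.5 -3.1 95.3] [  0.3 -12.2  94.8]
244 [ 0.4 21.9 97.7] [-0.1  7.2 96.7] [ 0.6 -3.1 98.2] [  0.5 -12.1  98. ]
245 [  0.4  21.7 100.5] [  0.6   7.  100.8] [  0.6  -3.1 101. ] [  0.1 -12.1  99.9]
246 [ -0.3  21.6 101.5] [ -0.6   7.  101. ] [ -0.6  -3.1 101. ] [ -0.8 -12.1 100.5]
247 [ -1.6  21.6 101.3] [ -1.5   7.  101.6] [ -2.1  -3.1 100.4] [ -1.9 -12.1 100.8]
248 [ -2.2  21.6 102.7] [ -2.7   7.  101.6] [ -2.7  -3.1 101.7] [ -2.4 -12.  102.4]
249 [ -3.   21.5 103.5] [ -2.9   7.  103.8] [ -2.1  -3.1 105.4] [ -2.3 -11.9 105.1]
```

View pics/wrist7.png

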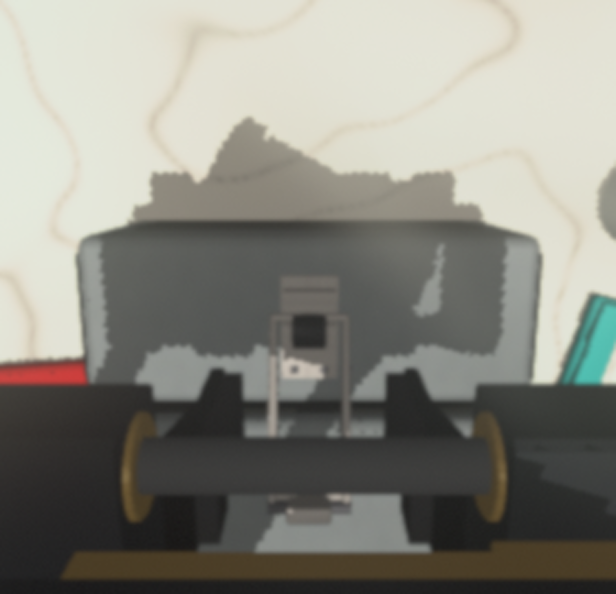

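```bash
python3 - <<'E'
from rig import bot
from h import *
C=case(cloud(dict(np.load("wrist7.npz"))))
for v in range(284,304,1): print(v,np.round(C[v,312],1),np.round(C[v,320],1),np.round(C[v,326],1))
for n in ["scene","top"]:
    c=bot.capture(n); np.savez(n+"8.npz",**c); D=case(cloud(c)); m=(abs(D[...,1])<16)&(D[...,0]>-100)&(D[...,0]<75)&(D[...,2]>120)&(D[...,2]<185)
    print(n,m.sum()); print(np.round(D[m][np.argsort(D[m][:,0])][:70:2]).tolist())
    if n=="scene": cv2.imwrite("pics/scene8.png",cv2.resize(c["frame"][100:240,200:360][:,:,::-1],None,fx=4,fy=4,interpolation=cv2.INTER_CUBIC))
E
```

```text
284 [ 86.2   0.4 316.6] [ 86.5  -2.  317.2] [ 86.2  -3.9 316.7]
285 [-20.6   6.9 147.7] [-20.7  -1.  147.7] [-20.8  -6.9 147.4]
286 [-19.6   6.7 151.1] [-18.5  -1.  152.9] [-19.8  -6.8 150.9]
287 [-16.8   6.5 157.2] [-18.5  -1.  154.6] [-17.4  -6.8 156.3]
288 [-16.2   6.4 159.9] [-16.3  -1.1 159.8] [-15.7  -6.7 160.7]
289 [-14.7   6.3 163.8] [-13.7  -1.1 165.3] [-14.8  -6.6 163.6]
290 [ -8.3   5.9 175.2] [ -7.6  -1.2 176.2] [ -7.9  -6.4 175.8]
291 [ -7.6   5.8 177.8] [ -7.7  -1.2 177.6] [ -7.   -6.4 178.7]
292 [ -7.8   5.7 179. ] [ -7.5  -1.2 179.5] [ -7.6  -6.4 179.2]
293 [ -8.9   5.7 178.7] [ -8.8  -1.2 178.9] [ -8.2  -6.3 179.8]
294 [ -9.7   5.7 179. ] [ -9.8  -1.2 178.9] [ -8.8  -6.3 180.4]
295 [ -9.6   5.7 180.6] [ -9.7  -1.2 180.5] [-10.   -6.4 180.1]
296 [-10.8   5.7 180.3] [-11.2  -1.2 179.8] [-11.3  -6.4 179.6]
297 [-11.8   5.7 180.3] [-11.6  -1.2 180.6] [-12.   -6.4 180.1]
298 [-60.7   8.4 110.9] [-60.7  -0.7 110.9] [-61.2  -7.6 110.3]
299 [-62.9   8.5 109.7] [-61.4  -0.7 111.8] [-61.3  -7.6 112. ]
300 [-63.    8.4 111.5] [-63.9  -0.7 110.1] [-63.5  -7.6 110.7]
301 [-64.7  
[... 504 characters left out ...]
 121.0], [42.0, 8.0, 123.0], [48.0, -0.0, 125.0], [50.0, 1.0, 122.0], [53.0, 6.0, 150.0], [54.0, 6.0, 146.0], [55.0, 4.0, 120.0], [56.0, 4.0, 154.0], [57.0, -6.0, 153.0], [57.0, 1.0, 153.0], [58.0, -1.0, 125.0], [59.0, 3.0, 130.0], [59.0, 6.0, 148.0], [60.0, 4.0, 126.0], [60.0, 3.0, 147.0], [62.0, 1.0, 153.0], [62.0, -2.0, 157.0], [64.0, 1.0, 151.0], [64.0, -5.0, 152.0], [65.0, -2.0, 149.0], [68.0, 4.0, 153.0]]
top 25
[[27.0, -16.0, 124.0], [32.0, -7.0, 121.0], [34.0, -2.0, 122.0], [34.0, -8.0, 122.0], [35.0, -16.0, 122.0], [37.0, -9.0, 122.0], [37.0, -6.0, 123.0], [38.0, -12.0, 123.0], [39.0, -2.0, 123.0], [40.0, -7.0, 121.0], [42.0, -10.0, 122.0], [44.0, -11.0, 124.0], [45.0, -9.0, 121.0]]
```

View pics/scene8.png

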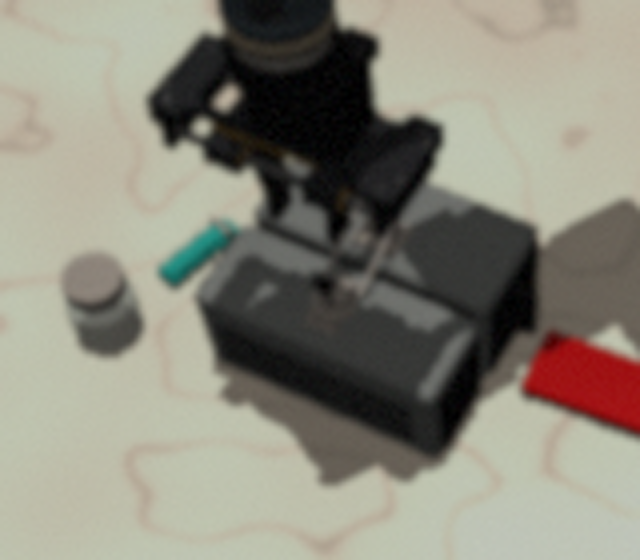

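step_arm(motion=[[[0,0,0,-8,-2.3,0,30],[0,0,0,-18,-5.2,0,20],[0,0,0,-30,-8.7,0,10],[0,0,0,-40,-11.6,0,0],[0,0,0,-45,-13,-8,0],[0,0,0,-45,-13,-20,0],[0,0,0,-45,-13,-32,0],[0,0,0,-45,-13,-44,0],[0,0,0,-45,-13,-54,0],[0,0,0,-45,-13,-62,0],[0,0,0,-45,-13,-62,0],[0,0,0,-45,-13,-62,0]]])

```text
time_s: 8.27
position: [0.5499, -0.0157, 0.3447]
tcp_rot: [[-0.001, 0.954, 0.3], [0.0, 0.3, -0.954], [-1.0, -0.001, -0.001]]
force: [0.5, 0.2, 0.2]
opening: 0.005
```

```bash
python3 look.py 9; python3 - <<'E'
from h import *
C=case(cloud(dict(np.load("wrist9.npz"))))
for u in range(300,345,5): print(u,[np.round(C[v,u]).tolist() for v in range(180,270,6)])
E
```

```text
8.2667 [ 0.5499 -0.0157  0.3447] case TCP [ 1.080e+01 -2.000e-01  3.447e+02] F [0.6 0.1 0.2] op 0.004749984052968747
300 [[42.0, 16.0, 118.0], [38.0, 16.0, 121.0], [34.0, 16.0, 122.0], [30.0, 16.0, 124.0], [26.0, 16.0, 126.0], [21.0, 16.0, 126.0], [17.0, 16.0, 128.0], [13.0, 16.0, 130.0], [9.0, 16.0, 132.0], [49.0, 7.0, 238.0], [49.0, 6.0, 243.0], [49.0, 6.0, 247.0], [49.0, 6.0, 251.0], [49.0, 5.0, 255.0], [48.0, 5.0, 257.0]]
305 [[40.0, 13.0, 109.0], [35.0, 13.0, 110.0], [30.0, 13.0, 109.0], [26.0, 13.0, 109.0], [21.0, 13.0, 109.0], [15.0, 14.0, 109.0], [11.0, 14.0, 110.0], [0.0, 14.0, 97.0], [-2.0, 14.0, 104.0], [49.0, 5.0, 239.0], [49.0, 5.0, 242.0], [49.0, 5.0, 247.0], [49.0, 4.0, 251.0], [nan, nan, nan], [46.0, 4.0, 253.0]]
310 [[43.0, 9.0, 122.0], [39.0, 9.0, 123.0], [34.0, 9.0, 123.0], [27.0, 9.0, 113.0], [21.0, 9.0, 109.0], [16.0, 9.0, 110.0], [10.0, 10.0, 109.0], [0.0, 10.0, 95.0], [22.0, 7.0, 165.0], [22.0, 7.0, 175.0], [22.0, 6.0, 183.0], [22.0, 6.0, 190.0], [44.0, 3.0, 241.0], [42.0, 3.0, 241.0], [44.0, 3.0, 250.0]]
315 [[43.0, 5.0, 122.0], [39.0, 5.0, 123.0], [34.0, 5.0,
[... 1139 characters left out ...]
4.0], [21.0, -4.0, 201.0], [44.0, -3.0, 248.0]]
335 [[43.0, -10.0, 121.0], [38.0, -10.0, 123.0], [34.0, -10.0, 123.0], [26.0, -10.0, 112.0], [21.0, -11.0, 109.0], [16.0, -11.0, 110.0], [11.0, -11.0, 111.0], [1.0, -11.0, 97.0], [22.0, -8.0, 165.0], [22.0, -8.0, 174.0], [22.0, -8.0, 182.0], [22.0, -7.0, 190.0], [44.0, -5.0, 242.0], [41.0, -5.0, 240.0], [43.0, -5.0, 248.0]]
340 [[41.0, -14.0, 112.0], [36.0, -14.0, 112.0], [31.0, -14.0, 113.0], [26.0, -14.0, 112.0], [20.0, -15.0, 109.0], [15.0, -15.0, 109.0], [11.0, -15.0, 110.0], [0.0, -16.0, 96.0], [-2.0, -15.0, 103.0], [49.0, -7.0, 237.0], [49.0, -6.0, 244.0], [49.0, -6.0, 248.0], [49.0, -6.0, 251.0], [48.0, -6.0, 253.0], [46.0, -6.0, 253.0]]
```

View pics/wrist9.png

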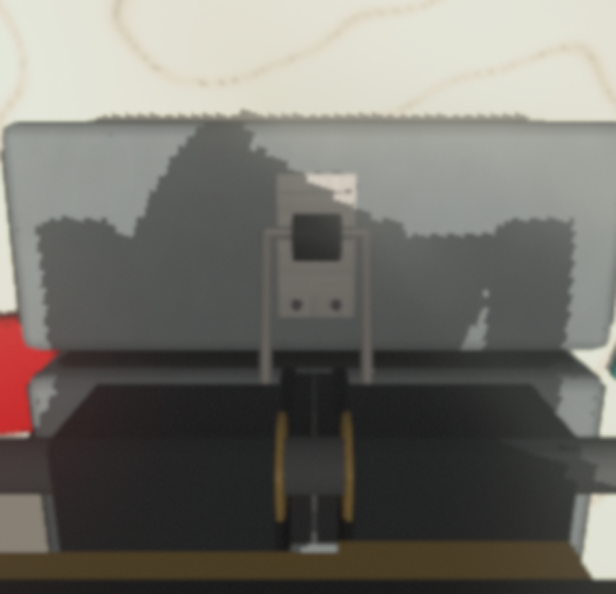

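step_arm(motion=[[[0,0,0,-3,-0.9,1,0],[0,0,0,-6,-1.8,2,0],[0,0,0,-8,-2.4,3,0],[0,0,0,-10,-3,4,0],[0,0,0,-12,-3.6,5,0],[0,0,0,-14,-4.2,6,0],[0,0,0,-16,-4.8,7,0],[0,0,0,-18,-5.4,8,0]]])

```text
time_s: 8.98
position: [0.532, -0.0211, 0.3534]
tcp_rot: [[0.001, 0.954, 0.3], [-0.0, 0.3, -0.954], [-1.0, 0.001, 0.0]]
force: [2.0, 0.0, -0.1]
opening: 0.005
```

```bash
python3 - <<'E'
import numpy as np
P=np.array([-30,124.5]); ax0,z0=-8.0,353.4
for th in np.arange(1.75,-0.01,-0.05):
    r=50; K=P+r*np.array([-np.cos(th),np.sin(th)])+2*np.array([np.sin(th),np.cos(th)])
    if th>1.57: K=P+58*np.array([-np.cos(th),np.sin(th)])+2*np.array([np.sin(th),np.cos(th)]); K[1]=172+ (1.75-th)/.18*2.5
    d=K[0]+10-ax0; print(round(th,2),np.round(K,1),"world",np.round([d*.954,d*.3,K[1]+182-z0],1))
E
```

```text
1.75 [-17.7 172. ] world [0.3 0.1 0.6]
1.7 [-20.5 172.7] world [-2.4 -0.8  1.3]
1.65 [-23.4 173.4] world [-5.2 -1.6  2. ]
1.6 [-26.3 174.1] world [-7.9 -2.5  2.7]
1.55 [-29.  174.5] world [-10.5  -3.3   3.1]
1.5 [-31.5 174.5] world [-12.9  -4.1   3.1]
1.45 [-34.  174.4] world [-15.3  -4.8   3. ]
1.4 [-36.5 174.1] world [-17.7  -5.6   2.7]
1.35 [-39.  173.7] world [-20.   -6.3   2.3]
1.3 [-41.4 173.2] world [-22.4  -7.    1.8]
1.25 [-43.9 172.6] world [-24.7  -7.8   1.2]
1.2 [-46.3 171.8] world [-27.   -8.5   0.4]
1.15 [-48.6 171. ] world [-29.2  -9.2  -0.4]
1.1 [-50.9 170. ] world [-31.4  -9.9  -1.4]
1.05 [-53.1 168.9] world [-33.5 -10.5  -2.5]
1.0 [-55.3 167.7] world [-35.6 -11.2  -3.7]
0.95 [-57.5 166.3] world [-37.6 -11.8  -5.1]
0.9 [-59.5 164.9] world [-39.6 -12.5  -6.5]
0.85 [-61.5 163.4] world [-41.5 -13.   -8. ]
0.8 [-63.4 161.8] world [-43.3 -13.6  -9.6]
0.75 [-65.2 160. ] world [-45.  -14.2 -11.4]
0.7 [-67.  158.2] world [-46.7 -14.7 -13.2]
0.65 [-68.6 156.4] world [-48.3 -15.2 -15. ]
0.6 [-70.1 154.4] world [-49.7 -15.6 -17. ]
0.55 [-71.6 152.3] world [-51.1 -16.1 -19.1]
0.5 [-72.9 150.2] world [-52.4 -16.5 -21.2]
0.45 [-74.2 148. ] world [-53.6 -16.8 -23.4]
0.4 [-75.3 145.8] world [-54.6 -17.2 -25.6]
0.35 [-76.3 143.5] world [-55.6 -17.5 -27.9]
0.3 [-77.2 141.2] world [-56.5 -17.8 -30.2]
0.25 [-78.  138.8] world [-57.2 -18.  -32.6]
0.2 [-78.6 136.4] world [-57.8 -18.2 -35. ]
0.15 [-79.1 133.9] world [-58.3 -18.3 -37.5]
0.1 [-79.6 131.5] world [-58.7 -18.5 -39.9]
0.05 [-79.8 129. ] world [-59.  -18.6 -42.4]
-0.0 [-80.  126.5] world [-59.1 -18.6 -44.9]
```

step_arm(motion=[[[0,0,0,-2.4,-0.8,1.3,0],[0,0,0,-5.2,-1.6,2,0],[0,0,0,-8,-2.5,3,0],[0,0,0,-10.5,-3.3,3.3,0],[0,0,0,-13,-4.1,3.3,0],[0,0,0,-15.3,-4.8,3.2,0],[0,0,0,-17.7,-5.6,2.9,0],[0,0,0,-20,-6.3,2.5,0]]])

```text
time_s: 9.65
position: [0.5119, -0.0274, 0.3559]
tcp_rot: [[0.0, 0.954, 0.3], [-0.0, 0.3, -0.954], [-1.0, 0.0, 0.0]]
force: [0.9, 0.6, 1.2]
opening: 0.004
```

```bash
python3 look.py 10; python3 - <<'E'
from h import *
C=case(cloud(dict(np.load("wrist10.npz"))))
for v in range(90,230,3): print(v,np.round(C[v,300]),np.round(C[v,312]),np.round(C[v,322]),np.round(C[v,332]))
E
```

```text
9.65 [ 0.5119 -0.0274  0.3559] case TCP [-29.   -0.  355.9] F [1.1 0.3 1.2] op 0.0037519728985962036
90 [ 68.  16. 110.] [ 67.   7. 110.] [ 67.  -0. 110.] [ 68.  -8. 109.]
93 [ 65.  16. 109.] [ 65.   7. 112.] [ 65.  -0. 114.] [ 65.  -8. 113.]
96 [ 63.  16. 110.] [ 63.   7. 113.] [ 63.  -0. 114.] [ 63.  -8. 114.]
99 [ 61.  16. 111.] [ 61.   7. 114.] [ 61.  -0. 114.] [ 61.  -8. 113.]
102 [ 59.  16. 112.] [ 58.   7. 121.] [ 58.  -0. 122.] [ 58.  -7. 121.]
105 [ 57.  17. 110.] [ 56.   7. 122.] [ 56.  -0. 121.] [ 56.  -7. 120.]
108 [ 55.  17. 111.] [ 54.   7. 122.] [ 53.  -0. 152.] [ 53.  -6. 152.]
111 [ 52.  17. 110.] [ 52.   7. 121.] [ 51.  -0. 155.] [ 51.  -6. 154.]
114 [ 50.  17. 111.] [ 50.   7. 113.] [ 49.  -0. 157.] [ 49.  -6. 156.]
117 [ 48.  17. 109.] [ 48.   7. 113.] [ 48.  -0. 158.] [ 48.  -6. 157.]
120 [ 46.  16. 117.] [ 46.   7. 116.] [ 46.  -0. 157.] [ 46.  -6. 158.]
123 [ 44.  16. 117.] [ 44.   7. 125.] [ 44.  -0. 157.] [ 44.  -6. 156.]
126 [ 41.  16. 119.] [ 42.   7. 124.] [ 42.  -0. 156.] [ 42.  -6. 156.]
129 [ 39.  16. 119.] [ 39.   7. 124.] [ 40.  -0. 153.] [ 40.  -7. 1
[... 1680 characters left out ...]
] [-18.   8. 114.] [-19.  -0. 113.] [-18.  -8. 114.]
204 [-14.  16. 137.] [-21.   8. 114.] [-21.  -0. 113.] [-21.  -8. 113.]
207 [-16.  16. 138.] [-24.   8. 113.] [-24.  -0. 113.] [-24.  -8. 113.]
210 [-18.  16. 138.] [-26.   8. 113.] [-26.  -0. 114.] [-26.  -8. 114.]
213 [-21.  16. 138.] [-29.   8. 114.] [-28.  -0. 115.] [-29.  -8. 114.]
216 [-22.  16. 140.] [-27.   8. 126.] [-27.  -0. 127.] [-27.  -8. 127.]
219 [-25.  16. 140.] [-28.   8. 130.] [-28.  -0. 130.] [-29.  -8. 129.]
222 [-27.  16. 140.] [-31.   8. 130.] [-31.  -0. 130.] [-31.  -8. 129.]
225 [-29.  16. 142.] [-32.   7. 133.] [-31.  -0. 136.] [-31.  -8. 135.]
228 [-31.  16. 142.] [-18.   6. 176.] [-32.  -0. 140.] [-17.  -6. 178.]
```

View pics/wrist10.png

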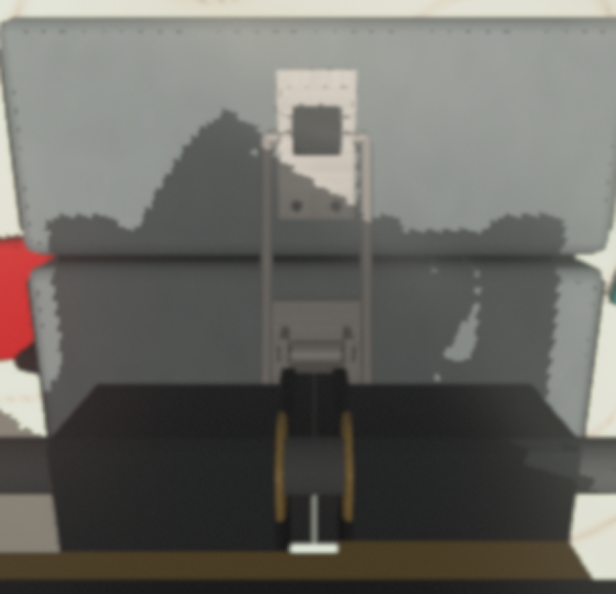

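step_arm(motion=[[[0,0,0,-2.4,-0.7,-0.5,0],[0,0,0,-4.7,-1.5,-1.1,0],[0,0,0,-7,-2.2,-1.9,0],[0,0,0,-9.2,-2.9,-2.7,0],[0,0,0,-11.4,-3.6,-3.7,0],[0,0,0,-13.5,-4.2,-4.8,0],[0,0,0,-15.6,-4.9,-6,0]]])

```text
time_s: 10.28
position: [0.4963, -0.0323, 0.3498]
tcp_rot: [[0.0, 0.954, 0.3], [-0.0, 0.3, -0.954], [-1.0, 0.0, 0.0]]
force: [1.2, 0.2, 4.2]
opening: 0.007
```

step_arm(motion=[[[0,0,0,-2,-0.6,-1.4,0],[0,0,0,-4,-1.3,-2.8,0],[0,0,0,-5.9,-1.8,-4.3,0],[0,0,0,-7.7,-2.4,-5.9,0],[0,0,0,-9.4,-3,-7.7,0],[0,0,0,-11.1,-3.5,-9.5,0]]])

```text
time_s: 10.78
position: [0.485, -0.0358, 0.3399]
tcp_rot: [[-0.001, 0.954, 0.3], [-0.0, 0.3, -0.954], [-1.0, -0.001, -0.0]]
force: [0.9, -0.2, 2.3]
opening: 0.007
```

step_arm(motion=[[[0,0,0,-1.6,-0.5,-1.8,0],[0,0,0,-3,-0.9,-3.8,0],[0,0,0,-4.4,-1.4,-5.9,0],[0,0,0,-5.7,-1.8,-8,0]]])

```text
time_s: 11.12
position: [0.4793, -0.0376, 0.3318]
tcp_rot: [[-0.001, 0.954, 0.3], [0.0, 0.3, -0.954], [-1.0, -0.001, -0.0]]
force: [-0.3, -0.3, 2.0]
opening: 0.007
```

step_arm(motion=[[[0,0,0,-1.2,-0.3,-2.2,0],[0,0,0,-2.2,-0.7,-4.4,0],[0,0,0,-3.2,-1,-6.7,0],[0,0,0,-4.1,-1.3,-9,0],[0,0,0,-4.8,-1.5,-11.4,0],[0,0,0,-5.4,-1.7,-13.8,0]]])

```text
time_s: 11.62
position: [0.474, -0.0392, 0.318]
tcp_rot: [[-0.0, 0.954, 0.3], [0.0, 0.3, -0.954], [-1.0, -0.0, -0.0]]
force: [0.2, -1.0, 0.8]
opening: 0.008
```

```bash
python3 look.py 11; python3 - <<'E'
from h import *
C=case(cloud(dict(np.load("wrist11.npz"))))
for v in range(10,236,5): print(v,np.round(C[v,300]),np.round(C[v,312]),np.round(C[v,322]),np.round(C[v,332]))
E
```

```text
11.6167 [ 0.474  -0.0392  0.318 ] case TCP [-6.86e+01  1.00e-01  3.18e+02] F [-0.  -1.   0.8] op 0.00814998064494635
10 [ 68.  13. 110.] [ 67.   6. 111.] [ 68.  -0. 110.] [ 67.  -6. 111.]
15 [ 65.  13. 111.] [ 64.   6. 115.] [ 64.  -0. 113.] [ 64.  -6. 114.]
20 [ 62.  13. 111.] [ 59.   5. 121.] [ 59.  -0. 121.] [ 60.  -6. 121.]
25 [ 60.  13. 110.] [ 57.   6. 120.] [ 57.  -0. 120.] [ 57.  -6. 121.]
30 [ 57.  13. 111.] [ 54.   6. 121.] [ 54.  -0. 121.] [ 55.  -6. 120.]
35 [ 54.  13. 111.] [ 52.   6. 121.] [ 52.  -0. 121.] [ 52.  -6. 121.]
40 [ 52.  13. 110.] [ 41.   4. 157.] [ 41.  -0. 156.] [ 41.  -5. 156.]
45 [ 49.  13. 110.] [ 39.   4. 156.] [ 39.  -0. 158.] [ 39.  -5. 158.]
50 [ 46.  13. 112.] [ 36.   4. 158.] [ 37.  -0. 157.] [ 37.  -5. 157.]
55 [ 43.  13. 117.] [ 35.   4. 157.] [ 35.  -0. 156.] [ 35.  -5. 157.]
60 [ 41.  13. 110.] [ 32.   4. 157.] [ 33.  -0. 155.] [ 33.  -5. 156.]
65 [ 38.  13. 111.] [ 31.   5. 153.] [ 31.  -0. 154.] [ 31.  -5. 154.]
70 [ 36.  13. 111.] [ 34.   6. 123.] [ 33.  -0. 125.] [ 34.  -6. 123.]
75 [ 33.  13. 111.] [ 31.   6. 124.] [ 31.  -0. 124.] [ 31. 
[... 1604 characters left out ...]
] [-39.   7. 114.] [-40.  -0. 113.] [-39.  -7. 114.]
195 [-40.  14. 124.] [-39.   6. 129.] [-39.  -0. 127.] [-39.  -6. 128.]
200 [-44.  14. 124.] [-42.   6. 129.] [-42.  -0. 128.] [-42.  -6. 130.]
205 [-51.  15. 111.] [-45.   6. 130.] [-45.  -0. 129.] [-45.  -6. 129.]
210 [-49.  14. 127.] [-48.   6. 130.] [-48.  -0. 130.] [-49.  -6. 129.]
215 [-53.  14. 126.] [-51.   6. 131.] [-52.  -0. 130.] [-51.  -6. 131.]
220 [-62.  15. 112.] [-54.   6. 131.] [-54.  -0. 132.] [-54.  -6. 133.]
225 [-66.  16. 110.] [-58.   6. 132.] [-57.  -0. 133.] [-57.  -6. 133.]
230 [-69.  16. 111.] [-57.   6. 142.] [-59.  -0. 138.] [-57.  -6. 142.]
235 [-30.   7. 212.] [-57.   6. 149.] [-59.  -0. 145.] [-57.  -6. 149.]
```

View pics/wrist11.png

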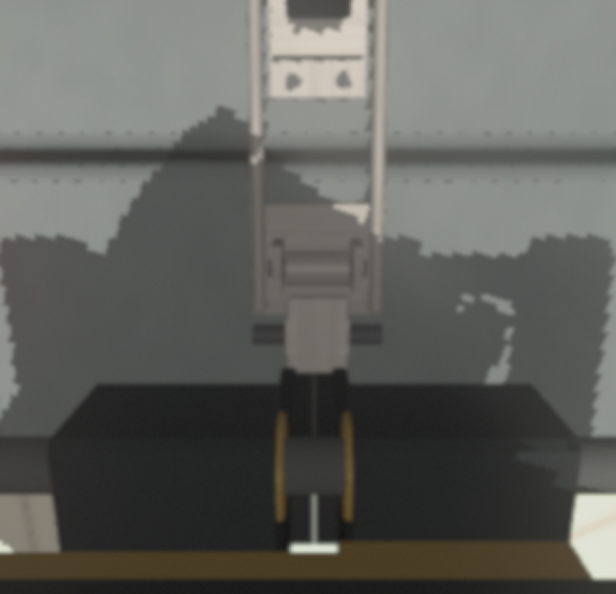

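step_arm(motion=[[[0,0,0,-0.3,-0.1,-2,0],[0,0,0,-0.7,-0.2,-4,0],[0,0,0,-1,-0.3,-6,0],[0,0,0,-1,-0.3,-7,0],[0,0,0,-1,-0.3,-7,0]]])

```text
time_s: 12.08
position: [0.4732, -0.0395, 0.3112]
tcp_rot: [[-0.0, 0.954, 0.3], [0.0, 0.3, -0.954], [-1.0, -0.0, -0.0]]
force: [-0.0, -0.4, 0.5]
opening: 0.003
```

step_arm(motion=[[[0,0,0,0,0,-1,0],[0,0,0,0,0,-2,0],[0,0,0,0,0,-2,0]]])

```text
time_s: 12.33
position: [0.4732, -0.0395, 0.3093]
tcp_rot: [[-0.0, 0.954, 0.3], [0.0, 0.3, -0.954], [-1.0, -0.0, -0.0]]
force: [-0.3, 0.4, 0.1]
opening: 0.006
```

```bash
python3 look.py 12; python3 - <<'E'
from h import *
C=case(cloud(dict(np.load("wrist12.npz"))))
for v in range(170,240,4): print(v,np.round(C[v,300]),np.round(C[v,312],1),np.round(C[v,322],1),np.round(C[v,332],1))
E
```

```text
12.3333 [ 0.4732 -0.0395  0.3093] case TCP [-69.5   0.  309.3] F [-0.1  0.5  0.1] op 0.006222800708959086
170 [-25.  14. 114.] [-25.3   6.1 113.1] [-25.2  -0.2 113.7] [-25.1  -6.5 114.4]
174 [-28.  14. 114.] [-27.5   6.1 115.3] [-27.7  -0.2 113.9] [-28.1  -6.6 111.9]
178 [-30.  14. 115.] [-27.5   5.6 127.7] [-27.4  -0.2 128. ] [-27.3  -6.  128.7]
182 [-33.  14. 114.] [-29.5   5.6 129.5] [-29.4  -0.2 129.9] [-29.7  -6.1 128.5]
186 [-36.  14. 113.] [-31.9   5.6 129.4] [-31.7  -0.2 130.2] [-31.7  -6.  130.1]
190 [-38.  14. 114.] [-34.6   5.7 128.3] [-34.6  -0.2 128.3] [-34.6  -6.1 128.1]
194 [-41.  14. 114.] [-40.9   6.3 113.6] [-40.6  -0.2 114.6] [-40.9  -6.7 113.6]
198 [-44.  14. 113.] [-40.1   5.8 125.9] [-40.3  -0.2 125.3] [-40.1  -6.2 126.2]
202 [-47.  14. 113.] [-42.5   5.8 126.5] [-42.3  -0.2 127.1] [-42.3  -6.2 127. ]
206 [-50.  14. 111.] [-44.9   5.8 127. ] [-44.9  -0.2 126.9] [-45.1  -6.3 126.2]
210 [-49.  14. 123.] [-47.6   5.9 126.3] [-47.3  -0.2 127.2] [-47.1  -6.3 127.8]
214 [-51.  13. 124.] [-49.7   5.8 127.8] [-50.3  -0.2 126. ] [-49.9  -6.3 127.3]
218 [-58.  15. 111.] [-52.    5.8 128.6] [-52.5  -0.2 127.1] [-53.   -6.4 125.7]
222 [-61.  15. 111.] [-55.    5.9 127.4] [-55.   -0.2 127.5] [-55.5  -6.4 126.1]
226 [-64.  15. 110.] [-57.7   5.9 127.2] [-57.8  -0.2 126.9] [-58.5  -6.4 125.2]
230 [-67.  15. 111.] [-58.1   5.8 132.7] [-59.2  -0.2 129.9] [-57.9  -6.2 133.1]
234 [-31.   7. 202.] [-57.7   5.5 139.7] [-59.3  -0.2 136. ] [-57.7  -6.  139.8]
238 [-31.   7. 206.] [-58.5   5.4 143.7] [-59.5  -0.2 141.3] [-58.1  -5.8 144.5]
```

View pics/wrist12.png

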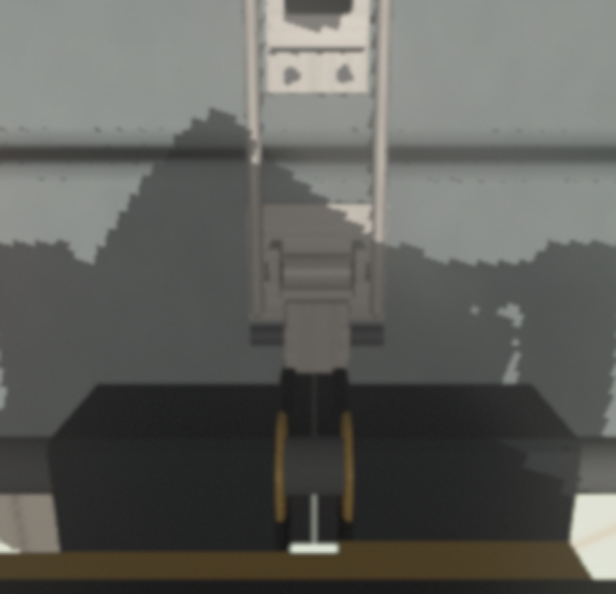

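step_arm(motion=[[[0,0,0,0,0,-0.5,0],[0,0,0,0,0,-1,0],[0,0,0,0,0,-1,0]]])

```text
time_s: 12.63
position: [0.4733, -0.0395, 0.3085]
tcp_rot: [[0.0, 0.954, 0.3], [-0.0, 0.3, -0.954], [-1.0, 0.0, 0.0]]
force: [-0.6, -0.2, -0.1]
opening: 0.003
```

step_arm(motion=[[[0,0,0,0,0,-0.5,0],[0,0,0,0,0,-0.5,0]]])

```text
time_s: 12.8
position: [0.4733, -0.0395, 0.3084]
tcp_rot: [[0.0, 0.954, 0.3], [-0.0, 0.3, -0.954], [-1.0, 0.0, 0.0]]
force: [-0.8, 0.0, 4.8]
opening: 0.009
```

step_arm(motion=[[[0,0,0,0,0,-0.5,0],[0,0,0,0,0,-0.5,0]]])

```text
time_s: 12.97
position: [0.4732, -0.0395, 0.3083]
tcp_rot: [[0.001, 0.954, 0.3], [-0.0, 0.3, -0.954], [-1.0, 0.0, 0.0]]
force: [-2.1, 0.1, 7.5]
opening: 0.005
```

step_arm(motion=[[[0,0,0,0,0,4,0],[0,0,0,0,0,15,0],[0,0,0,0,0,35,0],[0,0,0,0,0,60,0],[0,0,0,0,0,90,0],[0,0,0,-15,-5,110,0],[0,0,0,-40,-12,120,0],[0,0,0,-60,-18,120,0],[0,0,0,-60,-18,120,0],[0,0,0,-60,-18,120,0]]])

```text
time_s: 13.8
position: [0.4125, -0.0575, 0.4277]
tcp_rot: [[0.001, 0.954, 0.298], [0.0, 0.298, -0.954], [-1.0, 0.001, 0.0]]
force: [0.6, -0.1, 0.0]
opening: 0.004
```

```bash
python3 look.py 13; python3 - <<'E'
from rig import bot
from h import *
c=dict(np.load("wrist13.npz")); cv2.imwrite("pics/w13f.png",c["frame"][:,:,::-1]); C=case(cloud(c))
m=(abs(C[...,1])<8)&(C[...,0]>-95)&(C[...,0]<75)&(C[...,2]>100)&(C[...,2]<185)
p=C[m]
for x in range(-92,75,4):
    q=p[abs(p[:,0]-x)<2]; 
    if len(q): print(x,len(q),np.round(np.percentile(q[:,2],[10,50,90]),1))
c=bot.capture("scene"); cv2.imwrite("pics/scene13.png",cv2.resize(c["frame"][100:240,200:380][:,:,::-1],None,fx=4,fy=4,interpolation=cv2.INTER_CUBIC))
c=bot.capture("top"); cv2.imwrite("pics/top13.png",c["frame"][:,:,::-1])
E
```

```text
13.8 [ 0.4125 -0.0575  0.4277] case TCP [-132.8    1.1  427.7] F [ 0.5 -0.2  0. ] op 0.003550250723476291
-92 30 [110.1 110.7 111.4]
-88 64 [128.  128.6 129.5]
-84 64 [125.8 126.8 128.3]
-80 64 [125.7 126.6 127.6]
-76 79 [125.6 126.5 127.4]
-72 69 [125.6 126.7 127.7]
-68 68 [125.5 126.8 127.6]
-64 68 [125.6 126.5 127.3]
-60 84 [125.5 126.7 127.5]
-56 68 [125.9 126.5 127.6]
-52 68 [125.8 126.6 127.8]
-48 85 [125.9 126.6 127.5]
-44 68 [125.5 126.5 127.3]
-40 65 [113.2 126.1 127.1]
-36 84 [113.  125.7 128.5]
-32 85 [128.5 129.4 130.4]
-28 68 [126.5 128.5 130. ]
-24 51 [112.7 113.7 114.6]
-20 82 [112.9 113.7 114.7]
-16 71 [112.7 113.8 114.6]
-12 66 [109.7 110.7 111.7]
-8 70 [109.5 110.3 111.4]
-4 49 [107.5 108.7 110. ]
0 90 [100.3 103.9 107.2]
4 84 [108.1 109.4 110.7]
8 85 [109.7 110.8 111.5]
12 82 [109.7 110.7 111.5]
16 92 [110.3 113.  114.4]
20 84 [112.9 113.8 115. ]
24 152 [113.1 115.  124.1]
28 170 [123.8 125.9 153.8]
32 154 [123.7 125.3 155.8]
36 71 [123.5 124.4 125.2]
40 11 [123.4 124.1 125.1]
44 3 [123.7 124.  125.1]
```

View pics/w13f.png

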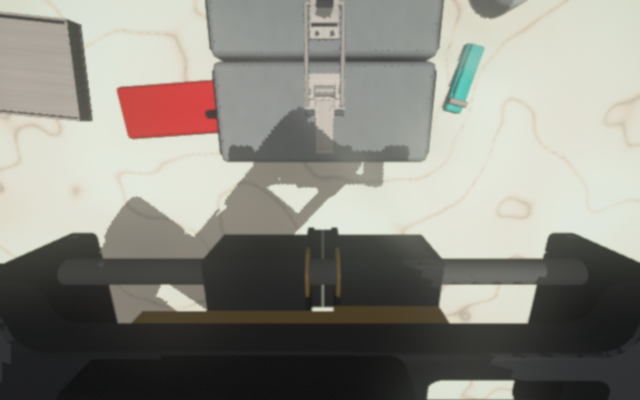

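View pics/scene13.png

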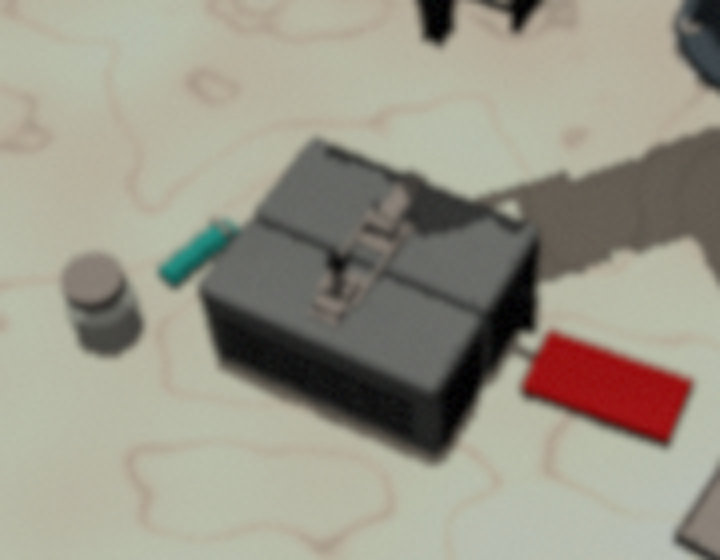

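The lever reads level (126.6 mm from x = -84 to -44 mm), the split is closed, and the bystanders are where they were. The tool is clear of everything, so I'm handing in.

```bash
python3 -c "
from rig import bot
print(bot.hand_in())"
```

```text
the job is handed in; nothing more can be done
None
```

I closed the latch and handed the job in at about 14 s of the 72 s allowed. The hand-in gives no verdict, so what follows is from my own checks.

**Hooking the bar:** I gripped the loop by its barrel and lifted it over the hook. In the wrist depth image the slot was 51–57 mm along the case's x with the shell open. I lowered the bar straight into it; the highest tool force I read was about 5 N, mostly sideways. After I let go, the bar centre sat at about 113 mm, on the slot's floor.

**Pressing the lever:** I pushed the handle over with the closed fingertips, with about 4.5 N at most on the way. It snapped flat by itself past dead centre. A light 7.5 N press confirmed it was on its stop, and then I lifted clear.

**Last checks after lifting clear:**
- **Lever:** the handle face was level at 126.6 mm along its length, which is flat.
- **Shell:** the split looked shut, and the keeper had moved about 6 mm towards the lever.
- **Bar:** I could not see it directly under the hook at the end. The barrel's height (top about 157 mm) and position match a hooked bar and rule out one lying on top of the hook.
- **Bystanders:** they looked unmoved in the images, though I did not measure them.
- **Tool:** the force was about zero, and the tool was touching nothing.

No check failed. The fitted case position differed by about 3 mm between the top and scene cameras, so I judged the fit from wrist-camera readings relative to the keeper.

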